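# Set and lock the sliding tray stop with its quick-release clamp

## Task

The tray stop on the kitchen shelf is loose and its clamp lever droops. First slide the stop along its track until its white pointer stands at the red marker clip; then screw the red wing nut clockwise until the lever, swung over from upright, meets firm resistance about halfway to flat, and only then push the lever on through that resistance to its end stop, where it should lie about flat. Let go of everything and leave the tray, bowl and kettle where they are.

Things in the scene. Friction and masses are not known exactly. Their poses are not given: they have to be found in the camera images.
- track: Aluminium track fixed on the shelf, 56 x 400 x 12 mm (x, y, z), origin under its centre at shelf height. It may stand turned by up to about 10 degrees. The carriage runs along its y axis.
- carriage (a joint): How far the grey carriage (tray stop) has slid along the track towards the track's -y, in m, 0 to 0.14; sliding friction 3 N, it stays where it is left. The carriage block is 64 x 220 x 22 mm, its top 34 mm above the shelf, and carries a wooden stop plate at its -y end, the wing nut in the middle, and the cam lever at its +y end.
- pointer (a point): Tip of the small white pointer on the carriage's +x side, 23 mm above the shelf; axes as the track's. It lies at x = +39 mm of the track; the nut's axis is 10 mm from it towards +y, the lever's hinge 105 mm towards +y, the stop plate 85 mm towards -y.
- plate_top (a point): Top edge of the wooden stop plate above the track's centre line, 80 mm above the shelf; axes as the track's. The plate is 12 mm thick (along the track's y), reaches from 30 mm before to 130 mm beyond this point along x, and down to 5 mm above the shelf, notched over the marker clip; pinch it here to slide the carriage. At the marker, the tray's 25 mm high rim lies 15 to 35 mm beyond it.
- marker: Red marker clip fixed on the shelf just beyond the track's +x side, an upright blade 16 x 6 x 24 mm on a small 22 x 22 x 4 mm foot; origin under its centre, axes as the track's. The pointer is at the mark when it has the same position along the track's y as this clip (within 6 mm).
- nut (a joint): Turn of the red wing nut in rad, grows clockwise seen from above (tightening), 0 to 6.5; needs about 0.35 N m and stays where it is left. Each rad turns the whole lever head (catch, and lever with it) back towards upright by 0.25 rad, so the lever meets resistance earlier. It begins at 0 to 1.8 and is best at about 4.1.
- nut_grip (a point): On the nut's vertical axis, 77 mm above the shelf, in the wing; x along the wing. The red wing is a bar 50 mm long (x), 12 mm thick (y), standing from 64 to 94 mm above the shelf on a brass hub of 28 mm diameter below it.
- catch_tip (a point): Tip of the catch, a short brass arm with a yellow end, 38 mm from the hinge line, turning about it beside the lever (22 mm towards +y). Its z axis points along the arm; its lean from upright towards the track's +x is the angle at which the lever meets resistance. It begins at 1.3 to 1.75 rad (too loose); about halfway means 0.5 to 0.94 rad, best 0.72.
- catch (a joint): How far the lever has driven the catch on, in rad: 0 released, 0.85 locked (end stop). Driving it takes about 0.6 N m (some 8 N near the lever's end) all the way, and it stays where it is left.
- lever (a joint): Lever angle relative to the catch, in rad: 0 when it lies against the catch, negative down to -0.85 (free play) while it swings limply with under 1 N; begins at -0.85 to -0.45 and stays where it is left. Beyond 0 it drives the catch on, so when the clamp is locked the lever leans 0.85 rad farther than the angle at which it met resistance: flat when that was 0.72.
- lever_hinge (a point): Centre of the lever's hinge, 68 mm above the shelf over the track's centre line; axes as the track's, the hinge axis along y. The lever is swung from upright towards the track's +x.
- lever_end (a point): Free end of the lever, 90 mm from its hinge; a black bar with a red end, 18 mm wide (along the hinge axis), 8 mm thick, starting from a steel hub of 16 mm radius on the hinge between two 45 mm high cheeks. This point's z points along the lever outwards, x is the direction in which it is pushed to close.
- tray: Black plastic tray, 180 x 240 x 25 mm, loose, just beyond the stop plate. Leave alone.
- kettle: Green enamel kettle, about 165 mm wide, 210 mm high, loose. Leave alone.
- bowl: Small blue ceramic bowl, 110 mm wide, 50 mm high, loose. Leave alone.

How it is judged:
On the way, in this order (a step that is already met when the one before it is completed fails the run):
1. the stop stands still with its pointer at the red marker (within 6 mm), the clamp not yet closed (y of pointer in the frame of marker between -0.006 and 0.006 m and velocity of joint carriage between -0.01 and 0.01 m/s and value of joint catch below 0.35 rad), for 0.2 s.
2. the wing nut is turned so far that the lever meets resistance about halfway (catch leaning 0.50 to 0.94 rad from upright, and driven on by less than 0.35 rad) (angle between catch_tip's own z axis and vertical between 0.5 and 0.94 rad and value of joint catch below 0.35 rad), for 0.2 s.
3. the lever is pushed through the resistance to the stop (catch beyond 0.78 rad) and lies flat within 0.22 rad (value of joint catch above 0.78 rad and angle between lever_end's own z axis and vertical between 1.35 and 1.79 rad), for 0.2 s.
At the end, for the whole second after the job is handed in: The pointer is within 6 mm of the red marker along the track, the catch is driven home (beyond 0.78 rad), the lever lies flat within 0.22 rad (it leans 1.35 to 1.79 rad from upright), and the stop does not move (all of step 3 and y of pointer in the frame of marker between -0.006 and 0.006 m and velocity of joint carriage between -0.01 and 0.01 m/s); the robot touches nothing.
It fails at once if the tray is shifted by more than 30 mm (distance of tray from where it was at the start of the episode above 0.03 m).
It fails at once if the kettle is shifted by more than 30 mm (distance of kettle from where it was at the start of the episode above 0.03 m).
It fails at once if the bowl is shifted by more than 30 mm (distance of bowl from where it was at the start of the episode above 0.03 m).
It also fails if it takes over 72 s, if anything falls off the work surface, if the arm or the gripper's body presses on something with over 40 N, if the wrist force passes 120 N, or if a joint passes its speed limit or range.

## Robot

A 6-joint arm with a two-finger parallel gripper is mounted at the origin on the work surface. World frame = base frame: x ahead of the robot, y to its left, z up, the work surface at z = 0. Lengths are in m, angles in rad, forces in N, time in s.
With the tool pointing down it reaches from about 0.3 to 0.95 m from the base axis. Payload 3.1 kg.
Tool frame: the origin (TCP) lies at the very end of the fingers, on their centre line; the grasp point (between the pads) lies 19 mm behind it; z points along the fingers, y is the line along which they close (so a half turn about z gives the same grasp; the last joint's range is limited). The gripper opens to 85 mm and grips with 20 to 120 N. Pads are 22 mm wide; open, the fingers measure 114 mm over their backs; the gripper's body (76 mm by 85 mm) begins 54 mm behind the grasp point. The pads swing forward as they close: fully open they stand 13 mm farther back than shut.
Start: joints at [1.257, 0.308, 1.634, -0, 1.2, -0.07], TCP at [0.151, 0.607, 0.231] pointing down, gripper open.
Joint ranges: [-3.06, 3.06], [-0.79, 1.96], [0.05, 2.63], [-1.19, 4.34], [0.05, 2.64], [-2.94, 2.94]. Speed limits (rad/s): [2.79, 2.79, 3.14, 3.14, 3.14, 3.14].

## Interface

Orientations are given as a rotation vector (axis times angle).
In Python, from station import get_obs, optics, arm gives the robot as it stands.
- The arm moves only by the tool step_arm, never from a script. Its argument "targets" is a list of rows, each a list of 7 numbers: the turn, a rotation vector about the world's x, y, z in rad, then the shift along the world's x, y, z in mm, then the closure in counts, from 0 (fully open) to 255 (shut). In form: [[wx, wy, wz, tx, ty, tz, claw], ...]. A call has 1 to 20 rows; each row is the pose to reach, as a shift and turn from the pose commanded when the call began; what a row does not reach only later rows make up. A row lasts 1/10 s, in which the tool goes at most 50 mm and 8.59 degrees, less where a joint would pass 70% of its speed; a pose out of reach is approached as far as the arm can. A call with a gripper value outside its range is refused whole. The fingers move at their own pace and stop on an object; "grip_force" is the grip in N (left out, the last holds). Time passes only in rows, so rows that repeat a pose let the fingers close. It gives the time, the measured TCP pose, the force, the opening and the grip force at its end, in the units of the state.
- get_obs(): the state, without advancing time (a new reading comes with each control period).
- optics.read_camera(name): name is "scene" or "top" or "wrist"; returns (picture, depth): 420x560x3 uint8, red, green, blue; 420x560 float32, m along the optical axis (not along the pixel's ray), 0 where there is no reading.
- optics.camera_info(name): a dict with "fx", "fy", "cx", "cy" (pixels), "T" (4x4, takes a point from camera to world coordinates). Camera axes: x right, y down, z forward; pixel columns grow to the right and rows downward; lengths in m; the calibration is good to about 2 mm. A picture is of the moment at which its call begins: read the wrist's pose just before it. camera_info takes no time and is no camera call; for the wrist camera it gives the pose at the moment of the call.
- arm.hand_in(): hands the job in; it is judged then, once.
Trained networks look in the newest picture that a camera, given by its name, has taken for a name from the list of things; names that differ only in an ending like _2 or _b are one class to them, and where a whole thing is asked for, a point or a joint stands for the part that bears it (a point fixed in the world has none). Each returns a list of dicts, best first, with "score" (0 to 1); they miss things now and then, are a little off and sometimes report something else, mostly with a low value. They report only what shows in the picture. A call takes as long as a camera call.
- optics.search_frame(camera, query): "bbox" ([left, top, right, bottom] as shares, 0 to 1, of the picture: columns of its width, rows of its height, round what is visible of it).
- optics.landmark_of(camera, query): "centre" ([column, row] as shares, 0 to 1, of the picture: columns of its width, rows of its height: a listed point, or the origin of a listed thing).
The state is a dict: "time": time; "joint_positions": joint angles; "joint_vel": joint speeds; "effort": joint torques, N m; "ee_pos": TCP position; "ee_rot": TCP orientation; "ft_force": force on the tool from outside, world axes, zero at the start; "ft_torque": the same for the moment, N m; "grip_width": finger opening in m; "finger_force": force on a finger pad.
Only numpy, scipy, OpenCV 4.12 (cv2) and the standard library are available. Lean on these libraries where they do the work, as an engineer would, in place of code of your own. Each camera call takes 0.05 s, during which the arm holds its last target. There are 200 camera calls.

## Working session

There is one attempt and no reset: what is moved stays moved. The work goes in short steps, Python scripts to look and compute and a tool call to move; the robot and the scene stay as the last step left them, time stands still between calls to the robot, and variables do not carry over. Pictures are saved under pics/ and viewed, at most 10 in all, crops included, and the job is handed in when it is done.

Besides the shell and the picture viewer there is one more tool, called as name([rows], argument=value, ...), one row to a line, values as JSON. step_arm: Moves the arm, as the interface text tells. Its arguments: {"type":"object","properties":{"targets":{"type":"array"},"grip_force":{"type":"number"}},"required":["targets"]}

```bash
mkdir -p pics; cat > h.py <<'E'
import numpy as np, cv2
from station import get_obs, optics, arm
def look(cam,fn=None):
    im,d=optics.read_camera(cam)
    if fn: cv2.imwrite('pics/'+fn,im[:,:,::-1])
    return im,d
def ray(cam,c):
    i=optics.camera_info(cam);T=np.array(i['T'])
    u,v=c[0]*560,c[1]*420
    r=T[:3,:3]@np.array([(u-i['cx'])/i['fx'],(v-i['cy'])/i['fy'],1.])
    return T[:3,3],r
def atz(cam,c,z):
    o,r=ray(cam,c); return o+r*(z-o[2])/r[2]
def tri(rays):
    A=np.zeros((3,3));b=np.zeros(3)
    for o,r in rays:
        r=r/np.linalg.norm(r);P=np.eye(3)-np.outer(r,r);A+=P;b+=P@o
    return np.linalg.solve(A,b)
E
cat > a.py <<'E'
from h import *
np.set_printoptions(precision=4,suppress=True)
Z=dict(track=0,pointer=.023,plate_top=.08,marker=0,nut_grip=.077,catch_tip=.068,lever_hinge=.068,lever_end=.06,tray=0,bowl=0,kettle=0)
R={}
ims=[]
for cam in ['scene','top']:
    im,d=look(cam,cam+'0.png'); ims.append(im)
    for q in Z:
        try:
            L=optics.landmark_of(cam,q)
            if L:
                l=L[0];c=l['centre'];R.setdefault(q,[]).append(ray(cam,c))
                print(cam,q,round(l['score'],2),np.round(np.array(c)*[560,420]),atz(cam,c,Z[q]))
            else: print(cam,q,'none')
        except Exception as e: print(cam,q,e)
for q in R:
    if len(R[q])>1: print('tri',q,tri(R[q]))
o=get_obs();print(o['time'],o['ee_pos'],o['ee_rot'],o['grip_width'])
cv2.imwrite('pics/both0.png',cv2.resize(np.vstack(ims)[:,:,::-1],(560,840))[:600] if 0 else ims[0][:,:,::-1])
E
python3 a.py
```

```text
scene track 0.73 [296. 233.] [0.5399 0.1085 0.    ]
scene pointer 0.63 [302. 236.] [0.5612 0.1277 0.023 ]
scene plate_top 0.97 [276. 215.] [0.5323 0.0498 0.08  ]
scene marker 0.61 [289. 248.] [0.5899 0.0927 0.    ]
scene nut_grip 0.73 [345. 234.] [0.5697 0.2484 0.077 ]
scene catch_tip 0.72 [349. 243.] [0.592  0.2612 0.068 ]
scene lever_hinge 0.81 [344. 231.] [0.5565 0.2452 0.068 ]
scene lever_end 0.57 [335. 251.] [0.6198 0.2242 0.06  ]
scene tray 0.67 [200. 258.] [ 0.649  -0.1575  0.    ]
scene bowl 0.69 [153. 160.] [ 0.3115 -0.3916  0.    ]
scene kettle 0.64 [433. 209.] [0.4108 0.5192 0.    ]
top track 0.92 [273. 208.] [0.5471 0.0976 0.    ]
top pointer 0.9 [267. 198.] [0.5763 0.1185 0.023 ]
top plate_top 0.64 [288. 207.] [0.5335 0.0481 0.08  ]
top marker 0.37 [272. 198.] [0.5817 0.1014 0.    ]
top nut_grip 0.51 [258. 205.] [0.5437 0.1452 0.077 ]
top catch_tip 0.75 [223. 186.] [0.6129 0.2648 0.068 ]
top lever_hinge 0.7 [229. 200.] [0.566  0.2446 0.068 ]
top lever_end 0.66 [231. 171.] [0.6681 0.2361 0.06  ]
top tray 0.78 [346. 179.] [ 0.6429 -0.158   0.    ]
top bowl 0.73 [417. 273.] [ 0.3071 -0.3824  0.    ]
top kettle 0.77 [151. 246.] [0.4259 0.5211 0.    ]
tri track [0.545  0.1032 0.0081]
tri pointer [0.572  0.1231 0.0414]
tri plate_top [0.5331 0.049  0.0812]
tri marker [ 0.5843  0.0968 -0.0097]
tri nut_grip [0.552  0.1987 0.0466]
tri catch_tip [0.6066 0.2603 0.0946]
tri lever_hinge [0.5635 0.2438 0.0799]
tri lever_end [0.6518 0.2255 0.1219]
tri tray [ 0.645  -0.1594 -0.0083]
tri bowl [ 0.3087 -0.3879 -0.003 ]
tri kettle [0.4234 0.515  0.0188]
1.2 [0.1509 0.6065 0.2313] [0.382  3.1183 0.0001] 0.08551024039187351
```

```bash
python3 -c "
import cv2,numpy as np
a=cv2.imread('pics/scene0.png')[150:300,180:440];b=cv2.imread('pics/top0.png')[140:290,140:400]
cv2.imwrite('pics/v1.png',cv2.resize(np.vstack([a,b]),None,fx=2,fy=2,interpolation=3))"
```

```text
(no output)
```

View pics/v1.png

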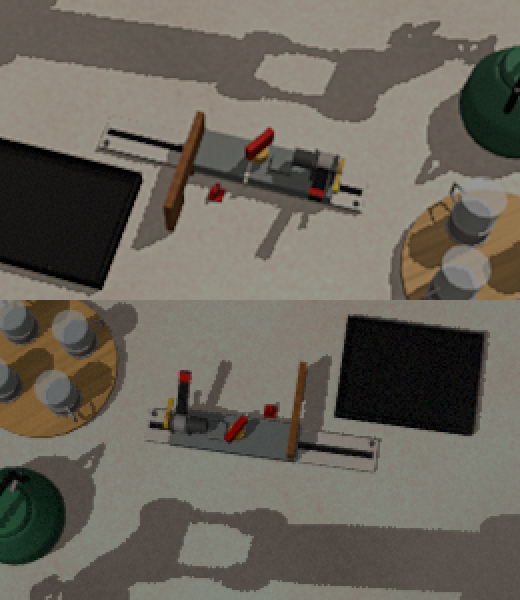

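step_arm([
  [0,0,0,0,-20,60,0],
  [0,0,0,10,-60,100,0],
  [0,0,0.1,350,-490,120,0],
  [0,0,0.1,350,-490,120,0],
  [0,0,0.1,350,-490,120,0],
  [0,0,0.1,350,-490,120,0],
  [0,0,0.1,350,-490,120,0],
  [0,0,0.1,350,-490,120,0],
  [0,0,0.1,350,-490,120,0],
  [0,0,0.1,350,-490,120,0],
  [0,0,0.1,350,-490,120,0],
  [0,0,0.1,350,-490,120,0],
  [0,0,0.1,350,-490,120,0],
  [0,0,0.1,350,-490,120,0],
  [0,0,0.1,350,-490,120,0],
  [0,0,0.1,350,-490,120,0],
])

```text
time: 2.8
ee_pos: [0.5002, 0.1172, 0.351]
ee_rot: [-0.226, -3.132, -0.001]
ft_force: [-0.7, 0.6, -0.7]
grip_width: 0.0856
finger_force: 0.0
```

```bash
cat > w.py <<'E'
from h import *
import sys
np.set_printoptions(precision=4,suppress=True)
Z=dict(track=0,pointer=.023,plate_top=.08,marker=0,nut_grip=.077,catch_tip=.068,lever_hinge=.068,lever_end=.06)
o=get_obs();print(o['time'],o['ee_pos'],o['ee_rot'],o['grip_width'])
im,d=look('wrist',sys.argv[1]+'.png')
np.save('d.npy',d)
i=optics.camera_info('wrist');T=np.array(i['T']);print(T)
for q in (sys.argv[2:] or Z):
    for l in optics.landmark_of('wrist',q)[:2]:
        c=np.array(l['centre']);u,v=(c*[560,420]).astype(int)
        dd=d[min(v,419),min(u,559)];r=ray('wrist',c)
        print(q,round(l['score'],2),(u,v),'atz',atz('wrist',c,Z[q]),'depth',r[0]+r[1]*dd)
E
python3 w.py w1
```

```text
2.8 [0.5002 0.1172 0.351 ] [-0.2256 -3.1321 -0.0012] 0.08555224163804621
[[ 0.1426  0.9381  0.3156  0.4189]
 [ 0.9898 -0.1354 -0.0447  0.1302]
 [ 0.0008  0.3188 -0.9478  0.4948]
 [ 0.      0.      0.      1.    ]]
pointer 0.95 (np.int64(297), np.int64(213)) atz [0.5832 0.1336 0.023 ] depth [0.5582 0.1331 0.0946]
plate_top 0.65 (np.int64(229), np.int64(195)) atz [0.5281 0.0525 0.08  ] depth [0.5275 0.0529 0.082 ]
marker 0.49 (np.int64(269), np.int64(215)) atz [0.5891 0.0919 0.    ] depth [0.5837 0.0931 0.0157]
marker 0.34 (np.int64(308), np.int64(199)) atz [0.5722 0.1533 0.    ] depth [0.5425 0.1489 0.0959]
nut_grip 0.7 (np.int64(231), np.int64(196)) atz [0.5309 0.0529 0.077 ] depth [0.5294 0.054  0.0826]
nut_grip 0.59 (np.int64(307), np.int64(203)) atz [0.5532 0.1477 0.077 ] depth [0.5473 0.147  0.0955]
catch_tip 0.86 (np.int64(396), np.int64(223)) atz [0.601  0.2605 0.068 ] depth [0.5984 0.2587 0.074 ]
catch_tip 0.42 (np.int64(271), np.int64(218)) atz [0.5698 0.0977 0.068 ] depth [0.5849 0.0945 0.0251]
lever_hinge 0.85 (np.int64(381), np.int64(197)) atz [0.5617 0.2428 0.068 ] depth [0.5564 0.2386 0.0838]
lever_end 0.59 (np.int64(381), np.int64(270)) atz [0.6729 0.2393 0.06  ] depth [0.7064 0.2538 0.0025]
```

View pics/w1.png

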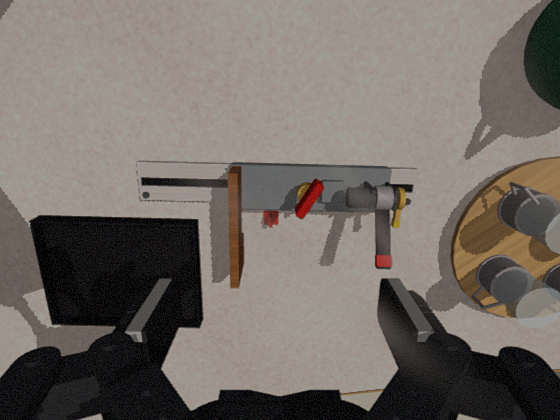

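step_arm([
  [0,0,-0.024,30,-65,-50,0],
  [0,0,-0.024,30,-65,-100,0],
  [0,0,-0.024,30,-65,-140,0],
  [0,0,-0.024,30,-65,-140,0],
  [0,0,-0.024,30,-65,-140,0],
])

```text
time: 3.75
ee_pos: [0.528, 0.0511, 0.2073]
ee_rot: [-0.264, -3.122, 0.001]
ft_force: [-0.2, -0.2, -0.6]
grip_width: 0.0852
finger_force: 0.0
```

```bash
python3 w.py w2 pointer plate_top marker nut_grip
```

```text
3.75 [0.528  0.0511 0.2073] [-0.2639 -3.1222  0.0013] 0.08524697460874946
[[ 0.1679  0.9351  0.3122  0.4495]
 [ 0.9858 -0.1592 -0.0534  0.0661]
 [-0.0003  0.3168 -0.9485  0.3539]
 [ 0.      0.      0.      1.    ]]
pointer 0.74 (np.int64(370), np.int64(222)) atz [0.5889 0.1385 0.023 ] depth [0.5831 0.1355 0.037 ]
plate_top 0.86 (np.int64(281), np.int64(201)) atz [0.5357 0.0543 0.08  ] depth [0.5335 0.0546 0.0872]
marker 0.87 (np.int64(324), np.int64(230)) atz [0.6019 0.0926 0.    ] depth [0.5953 0.0915 0.0157]
nut_grip 0.68 (np.int64(399), np.int64(199)) atz [0.5525 0.1529 0.077 ] depth [0.5458 0.1472 0.0955]
```

View pics/w2.png

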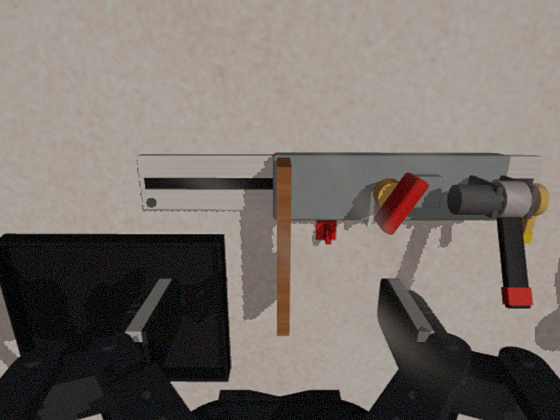

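step_arm([
  [0,0,0,5,3,-40,0],
  [0,0,0,5,3,-80,0],
  [0,0,0,5,3,-115,0],
  [0,0,0,5,3,-140,0],
  [0,0,0,5,3,-157,0],
  [0,0,0,5,3,-157,120],
  [0,0,0,5,3,-157,255],
  [0,0,0,5,3,-157,255],
  [0,0,0,5,3,-157,255],
  [0,0,0,5,3,-157,255],
  [0,0,0,5,3,-157,255],
  [0,0,0,5,3,-157,255],
], grip_force=40)

```text
time: 5.2
ee_pos: [0.537, 0.0543, 0.0557]
ee_rot: [0.263, 3.128, -0.0]
ft_force: [-0.8, -1.6, 4.5]
grip_width: 0.0114
finger_force: 40.3
```

```bash
python3 w.py w3 pointer marker nut_grip; python3 - <<'E'
from h import *
for cam in ['scene','top']:
    look(cam,cam+'1.png')
    for q,z in [('pointer',.023),('marker',0),('nut_grip',.077)]:
        for l in optics.landmark_of(cam,q)[:1]: print(cam,q,l['score'],atz(cam,l['centre'],z))
E
```

```text
5.2 [0.537  0.0543 0.0557] [ 0.2634  3.1284 -0.0001] 0.011355892963415062
[[ 0.1677  0.9333  0.3174  0.4558]
 [ 0.9858 -0.1589 -0.0536  0.069 ]
 [ 0.0004  0.3219 -0.9468  0.1993]
 [ 0.      0.      0.      1.    ]]
pointer 0.6 (np.int64(423), np.int64(298)) atz [0.5831 0.1339 0.023 ] depth [0.5806 0.1327 0.0265]
pointer 0.47 (np.int64(276), np.int64(291)) atz [0.5639 0.049  0.023 ] depth [0.5286 0.0555 0.0805]
marker 0.84 (np.int64(344), np.int64(300)) atz [ 0.5924  0.0903 -0.    ] depth [0.5887 0.0898 0.0053]
nut_grip 0.74 (np.int64(516), np.int64(292)) atz [0.5475 0.1514 0.077 ] depth [0.5414 0.1459 0.0852]
scene pointer 0.78 [0.57772057 0.13136274 0.023     ]
scene marker 0.63 [0.58332511 0.09441542 0.        ]
scene nut_grip 0.5 [0.54618431 0.15835329 0.077     ]
top pointer 0.79 [0.56952247 0.12227086 0.023     ]
top nut_grip 0.39 [0.54478633 0.14310926 0.077     ]
```

View pics/w3.png

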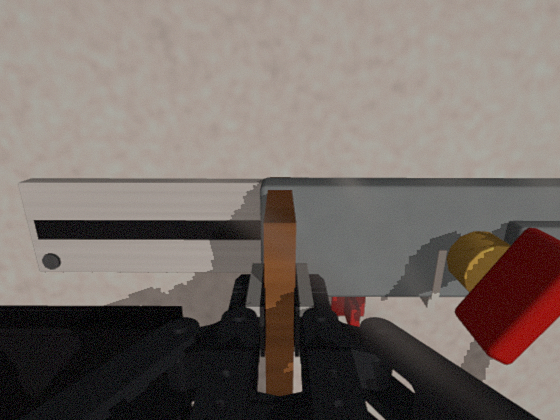

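step_arm([
  [0,0,0,-1,-6,0,255],
  [0,0,0,-2,-12,0,255],
  [0,0,0,-3,-18,0,255],
  [0,0,0,-4,-24,0,255],
  [0,0,0,-5,-30,0,255],
  [0,0,0,-6,-36,0,255],
  [0,0,0,-7,-40.5,0,255],
  [0,0,0,-7,-40.5,0,255],
  [0,0,0,-7,-40.5,0,255],
])

```text
time: 6.7
ee_pos: [0.53, 0.014, 0.0557]
ee_rot: [0.264, 3.128, 0.001]
ft_force: [-0.4, -1.2, 6.6]
grip_width: 0.0115
finger_force: 40.4
```

```bash
python3 w.py w4 pointer marker nut_grip; python3 -c "
import cv2;a=cv2.imread('pics/w4.png')[200:400,220:560];cv2.imwrite('pics/w4c.png',cv2.resize(a,None,fx=2,fy=2))"
```

```text
6.7 [0.53   0.014  0.0557] [0.264  3.1282 0.0006] 0.011534244394834574
[[ 0.168   0.9333  0.3175  0.4488]
 [ 0.9858 -0.1593 -0.0534  0.0287]
 [ 0.0007  0.322  -0.9467  0.1992]
 [ 0.      0.      0.      1.    ]]
pointer 0.96 (np.int64(424), np.int64(297)) atz [0.5757 0.0942 0.023 ] depth [0.5717 0.0922 0.0286]
marker 0.84 (np.int64(406), np.int64(300)) atz [0.5921 0.0909 0.    ] depth [0.5873 0.0888 0.0067]
nut_grip 0.64 (np.int64(518), np.int64(292)) atz [0.5409 0.112  0.077 ] depth [0.5342 0.1059 0.0859]
```

View pics/w4c.png

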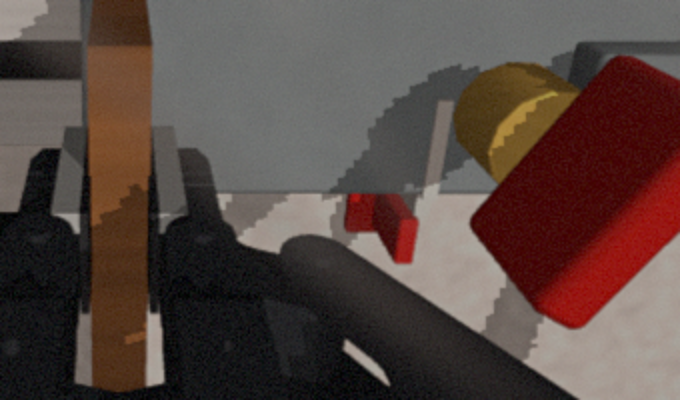

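```bash
python3 - <<'E'
from h import *
im=cv2.imread('pics/w4.png').astype(int)
yh=np.array([.168,.986,0])
# marker top: bright red; pointer: light grey pixels on carriage
b,g,r=im[...,0],im[...,1],im[...,2]
m=(r>130)&(g<50)&(b<50); m[:,:380]=0;m[:,440:]=0;m[:300]=0
v,u=np.nonzero(m);print('blade top',u.min(),u.max(),v.min(),v.max(),u.mean(),v.mean(),len(u))
p=atz('wrist',[(u.mean()+.5)/560,(v.mean()+.5)/420],.024);print(p,p@yh)
for row in range(250,325,4):
    s=im[row,415:455].min(1); print(row,''.join('%4d'%x for x in s[::2]))
for c in [(439,255),(437,280),(435,300)]:
    p=atz('wrist',[c[0]/560,c[1]/420],.034 if c[1]<290 else .023);print(c,p,p@yh)
E
```

```text
blade top 396 427 300 330 422.10843373493975 319.6686746987952 166
[0.59034628 0.0922281  0.024     ] 0.19011508304305824
250  108  71  64  66  64  71  65  70  72  71  69  66  77  83  83  85  69  45  24  22
254   69  67  72  69  71  73  69  69  75  75  66  73 104  98 105 109  58  22  26  27
258   68  71  73  62  70  77  73  72  73  72  74  76 100 103 106  97  23  20  28  22
262   72  72  72  73  72  68  73  69  72  73  70  82 104 103 106  73  37  24  23  26
266   75  70  74  73  71  73  74  68  69  73  69 104 108 100  99  70  57  20  24  20
270   72  72  73  75  71  69  70  68  71  73  81 105 102 108  91  67  70  25   0  17
274   70  71  78  77  75  68  70  71  68  70  88 104 105 107  74  70  71  67  71  27
278   78  72  75  73  74  69  71  68  65  70 104 100 108 101  64  72  71  72  72  67
282   79  79  80  76  72  68  72  78  68  75 107 103 107  89  69  64  67  73  87 114
286   77  76  78  76  73  74  66  69  70  87 106 102 107  69  90 111 110 111 109 111
290   77  73  75  72  73  78  75  69  65 103 102 102 100 110 113 110 110 113 106 114
294   69  73  73  75 108 105  90 110 100 155 156 158 136 108 111 109 111 109 109 110
298   36  36  36  65  67  68  66 115 117 153 157 155 149 146 148 154 153 157 152 153
302   23  33  33  45  51  68  99 151 154 155 151 151 151 150 146 144 146 148 148 149
306   28  30  21  42  37  41 121 156 157 151 148 147 148 148 152 151 143 145 144 147
310    5  26  18  26  35  35  28 114 152 145 150 151 148 152 152 152 151 149 150 155
314    7   0  33  23  24  28  38 128 147 148 149 151 153 151 156 151 155 154 154 157
318   13  12  34  24  32  26  51 150 144 151 152 150 151 149 153 151 154 147 148 150
322    8  12  23  32  17  21 104 150 145 149 149 149 151 150 148 150 149 147 152 150
(439, 255) [0.54256228 0.09862195 0.034     ] 0.18839170152345697
(437, 280) [0.55754051 0.09723923 0.034     ] 0.1895446870978682
(435, 300) [0.57813812 0.10033313 0.023     ] 0.19605566859818166
```

step_arm([
  [0,0,0,0,0,0,120],
  [0,0,0,0,0,0,60],
  [0,0,0,0,0,0,60],
  [0,0,0,0,0,0,60],
  [0,0,0,0,0,40,60],
  [0,0,0,0,0,80,60],
  [0,0,0,0,30,120,60],
  [0,0,0,10,60,150,60],
  [0,0,0,10,97,150,60],
  [0,0,0,10,97,150,60],
])

```text
time: 7.9
ee_pos: [0.5399, 0.1147, 0.2061]
ee_rot: [0.257, 3.128, 0.004]
ft_force: [-0.2, 0.2, -0.7]
grip_width: 0.0652
finger_force: 0.0
```

```bash
python3 w.py w5; python3 -c "
from h import *
print(get_obs()['joint_positions'])"
```

```text
7.9 [0.5399 0.1147 0.2061] [0.2573 3.1277 0.0042] 0.06515185865139528
[[ 0.1641  0.9343  0.3163  0.4578]
 [ 0.9864 -0.1556 -0.0521  0.1271]
 [ 0.0005  0.3206 -0.9472  0.3484]
 [ 0.      0.      0.      1.    ]]
track 0.82 (np.int64(275), np.int64(179)) atz [0.5385 0.1081 0.    ] depth [0.522  0.1118 0.0708]
pointer 0.67 (np.int64(265), np.int64(220)) atz [0.5719 0.0922 0.023 ] depth [0.5475 0.0992 0.0919]
plate_top 0.94 (np.int64(155), np.int64(198)) atz [0.5187 0.0129 0.08  ] depth [0.519  0.0123 0.0786]
marker 0.64 (np.int64(263), np.int64(226)) atz [0.5862 0.0851 0.    ] depth [0.5523 0.0956 0.0914]
nut_grip 0.77 (np.int64(272), np.int64(198)) atz [0.5354 0.106  0.077 ] depth [0.5312 0.107  0.0917]
catch_tip 0.79 (np.int64(402), np.int64(233)) atz [0.5885 0.2111 0.068 ] depth [0.5885 0.2112 0.0679]
lever_hinge 0.83 (np.int64(384), np.int64(197)) atz [0.5538 0.1987 0.068 ] depth [0.5488 0.1948 0.0825]
lever_end 0.64 (np.int64(388), np.int64(308)) atz [0.6701 0.1967 0.06  ] depth [0.5345 0.1508 0.2438]
[ 1.22500880e-01  1.93629202e-01  1.83652200e+00 -1.40661486e-04
  1.11244468e+00 -1.27905730e+00]
```

View pics/w5.png

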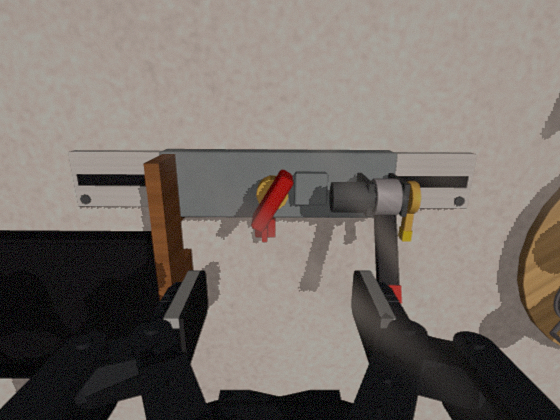

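```bash
cat > seg.py <<'E'
from h import *
import sys
np.set_printoptions(precision=4,suppress=True)
yaw=np.deg2rad(9.66);xh=np.array([np.cos(yaw),-np.sin(yaw),0]);yh=np.array([np.sin(yaw),np.cos(yaw),0])
def cloud(fn=None,cam='wrist'):
    im,d=look(cam,fn)
    i=optics.camera_info(cam);T=np.array(i['T'])
    v,u=np.mgrid[:420,:560]
    P=np.stack([(u+.5-i['cx'])/i['fx']*d,(v+.5-i['cy'])/i['fy']*d,d],-1)@T[:3,:3].T+T[:3,3]
    L=np.stack([P@xh,P@yh,P[...,2]],-1)
    return im.astype(int),d,P,L
if __name__=='__main__':
    im,d,P,L=cloud(sys.argv[1])
    r,g,b=[im[...,k] for k in range(3)]
    red=(r>90)&(g<60)&(b<60)&(d>0)
    w=red&(L[...,2]>.060)&(L[...,1]>.15)&(L[...,1]<.25)
    p=P[w];zt=np.percentile(p[:,2],95);t=p[p[:,2]>zt-.004]
    rc,sz,an=cv2.minAreaRect((t[:,:2]*1000).astype(np.float32))
    c=t[:,:2].mean(0);ww,V=np.linalg.eigh(np.cov((t[:,:2]-c).T));a=V[:,1]
    print('wing top z',zt,'n',len(t),'centre',c,'rect',rc,sz,an,'dir deg',np.rad2deg(np.arctan2(a[1],a[0])),'sd',np.sqrt(ww)*1000)
    ye=(r>120)&(g>90)&(b<60)&(d>0)&(L[...,1]>.29)
    l=L[ye];print('yellow n',len(l),'x',np.percentile(l[:,0],[2,50,98]),'y',np.percentile(l[:,1],[2,98]),'z',np.percentile(l[:,2],[2,50,98]))
    for s in range(0,len(l),max(1,len(l)//12)): print(l[s],end=' ')
    le=red&(L[...,1]>.26)&(L[...,2]>.02);l=L[le]
    if len(l): print('\nlever red n',len(l),'x',np.percentile(l[:,0],[2,50,98]),'y',np.percentile(l[:,1],[2,98]),'z',np.percentile(l[:,2],[2,50,98]))
E
python3 seg.py w6.png
```

```text
wing top z 0.09638192661001765 n 746 centre [0.535  0.1143] rect (534.1041870117188, 122.57872009277344) (31.68938446044922, 65.73575592041016) 14.896988868713379 dir deg 131.43239587430446 sd [ 5.6496 12.1848]
yellow n 278 x [0.5002 0.5329 0.5971] y [0.3132 0.4658] z [0.0251 0.0739 0.0838]
[0.5    0.3155 0.0695] [0.5016 0.3163 0.0764] [0.5061 0.319  0.0812] [0.5147 0.3162 0.0833] [0.5186 0.3164 0.0818] [0.5266 0.3189 0.0739] [0.5328 0.3163 0.0741] [0.5385 0.3138 0.0734] [0.5435 0.314  0.0723] [0.5454 0.3185 0.0724] [0.5475 0.3148 0.0739] [0.5502 0.3124 0.0742] [0.6368 0.4746 0.0243] 
lever red n 201 x [0.5759 0.5813 0.5884] y [0.2912 0.3026] z [0.106  0.1096 0.1133]
```

```bash
python3 - <<'E'
from seg import *
im,d,P,L=cloud('w7.png')
r,g,b=[im[...,k] for k in range(3)]
red=((r>80)&(r>2.2*g)&(r>2.2*b)&(d>0)&(L[...,1]>.15)&(L[...,1]<.25)&(L[...,2]>.085)).astype(np.uint8)
n,lab,st,_=cv2.connectedComponentsWithStats(red);k=1+st[1:,4].argmax();m=lab==k
print(st[k])
z=P[...,2][m];print('z pct',np.percentile(z,[5,25,50,75,95]))
for zl in (.0,.090,.093):
    t=P[m&(P[...,2]>zl)][:,:2]*1000
    rc,sz,an=cv2.minAreaRect(t.astype(np.float32));c=t.mean(0);ww,V=np.linalg.eigh(np.cov((t-c).T));a=V[:,1]
    print(zl,len(t),rc,sz,an,c,'dir',np.rad2deg(np.arctan2(a[1],a[0])),np.sqrt(ww))
# black cylinder
k=(L[...,1]>.225)&(L[...,1]<.27)&(abs(L[...,0]-.514)<.02)&(L[...,2]>.045)&(d>0)
print('cyl y',np.percentile(L[k][:,1],[2,50]),'z',np.percentile(L[k][:,2],[50,98]))
E
```

```text
[261 175  39  56 828]
z pct [0.0924 0.0944 0.095  0.0956 0.0963]
0.0 828 (537.9400024414062, 111.2412338256836) (11.870744705200195, 47.506587982177734) 50.14971923828125 [535.2935 112.9461] dir 139.84641651229902 [ 3.1855 12.9598]
0.09 811 (537.96484375, 111.22047424316406) (11.870744705200195, 47.441776275634766) 50.14971923828125 [535.6205 112.6776] dir 139.8103300558052 [ 3.1888 12.7571]
0.093 774 (538.0169677734375, 111.177001953125) (11.870744705200195, 47.30610656738281) 50.14971923828125 [536.0926 112.4707] dir 139.59630954017365 [ 3.1177 12.6059]
cyl y [0.2261 0.2489] z [0.266  0.2885]
```

step_arm([
  [0,0,-0.14,-1.5,-3.5,-20,130],
  [0,0,-0.28,-1.5,-3.5,-40,130],
  [0,0,-0.42,-1.5,-3.5,-60,130],
  [0,0,-0.534,-1.5,-3.5,-75,130],
  [0,0,-0.534,-1.5,-3.5,-80,130],
  [0,0,-0.534,-1.5,-3.5,-95,130],
  [0,0,-0.534,-1.5,-3.5,-115,130],
  [0,0,-0.534,-1.5,-3.5,-130,130],
  [0,0,-0.534,-1.5,-3.5,-138,130],
  [0,0,-0.534,-1.5,-3.5,-138,130],
  [0,0,-0.534,-1.5,-3.5,-138,255],
  [0,0,-0.534,-1.5,-3.5,-138,255],
  [0,0,-0.534,-1.5,-3.5,-138,255],
  [0,0,-0.534,-1.5,-3.5,-138,255],
], grip_force=60)

```text
time: 9.85
ee_pos: [0.5388, 0.1078, 0.0674]
ee_rot: [1.08, 2.947, 0.003]
ft_force: [1.4, 1.7, 1.5]
grip_width: 0.0105
finger_force: 61.5
```

step_arm([
  [0,0,0,0,0,0,190],
  [0,0,0,0,0,0,190],
  [0,0,0,0.3,3.2,0,190],
  [0,0,0,0.3,3.2,0,190],
  [0,0,0,0.3,3.2,0,190],
  [0,0,0,0.3,3.2,0,190],
])

```text
time: 10.45
ee_pos: [0.5376, 0.1107, 0.0662]
ee_rot: [-1.08, -2.95, 0.0]
ft_force: [0.6, -0.6, 0.1]
grip_width: 0.0217
finger_force: 0.0
```

```bash
python3 w.py w8; python3 - <<'E'
from h import *
a=cv2.imread('pics/w8.png')
cv2.imwrite('pics/w8v.png',a)
E
```

```text
10.45 [0.5376 0.1107 0.0662] [-1.0795 -2.9501  0.0003] 0.021732353674786282
[[ 0.6459  0.7234  0.2441  0.475 ]
 [ 0.7635 -0.612  -0.2063  0.1648]
 [ 0.0002  0.3196 -0.9475  0.2099]
 [ 0.      0.      0.      1.    ]]
track 0.59 (np.int64(278), np.int64(234)) atz [0.5414 0.1083 0.    ] depth [0.5305 0.1176 0.0344]
pointer 0.72 (np.int64(297), np.int64(304)) atz [0.578  0.0927 0.023 ] depth [0.5748 0.095  0.0288]
marker 0.5 (np.int64(304), np.int64(300)) atz [0.5915 0.0901 0.    ] depth [0.5484 0.1177 0.0777]
nut_grip 0.69 (np.int64(276), np.int64(297)) atz [0.5393 0.1086 0.077 ] depth [0.5306 0.1162 0.095 ]
catch_tip 0.72 (np.int64(546), np.int64(230)) atz [0.5951 0.2184 0.068 ] depth [0.5908 0.2165 0.073 ]
lever_hinge 0.93 (np.int64(471), np.int64(186)) atz [0.5557 0.2032 0.068 ] depth [0.547  0.1991 0.0833]
lever_hinge 0.65 (np.int64(297), np.int64(304)) atz [0.553 0.11  0.068] depth [0.5745 0.0949 0.0288]
```

View pics/w8v.png

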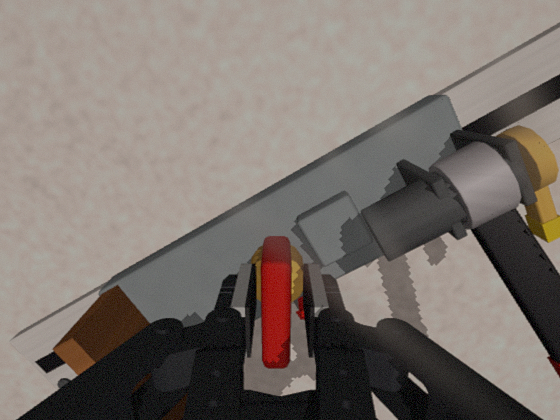

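step_arm([
  [0,0,0,1,-1,1,190],
  [0,0,0,1,-1,1,255],
  [0,0,0,1,-1,1,255],
  [0,0,0,1,-1,1,255],
  [0,0,-0.1,1,-1,1,255],
  [0,0,-0.2,1,-1,1,255],
  [0,0,-0.3,1,-1,1,255],
  [0,0,-0.4,1,-1,1,255],
  [0,0,-0.5,1,-1,1,255],
  [0,0,-0.5,1,-1,1,255],
], grip_force=70)

```text
time: 11.9
ee_pos: [0.5384, 0.1095, 0.0676]
ee_rot: [-1.776, -2.591, 0.002]
ft_force: [-3.1, -1.6, 5.5]
grip_width: 0.0107
finger_force: 69.6
```

```bash
cat > st.py <<'E'
from h import *
np.set_printoptions(precision=3,suppress=True)
o=get_obs()
for k in ['time','joint_positions','ee_pos','ee_rot','ft_force','ft_torque','grip_width']: print(k,np.array(o[k]))
E
python3 st.py
```

```text
time 11.9
joint_positions [ 0.122  0.38   1.917 -0.001  0.845 -0.247]
ee_pos [0.538 0.109 0.068]
ee_rot [-1.776 -2.591  0.002]
ft_force [-3.127 -1.564  5.5  ]
ft_torque [-0.368  0.436 -0.199]
grip_width 0.01073430674125423
```

step_arm([
  [0,0,-0.13,0,0,0,255],
  [0,0,-0.26,0,0,0,255],
  [0,0,-0.39,0,0,0,255],
  [0,0,-0.52,0,0,0,255],
  [0,0,-0.65,0,0,0,255],
  [0,0,-0.78,0,0,0,255],
  [0,0,-0.91,0,0,0,255],
  [0,0,-1.04,0,0,0,255],
  [0,0,-1.17,0,0,0,255],
  [0,0,-1.3,0,0,0,255],
  [0,0,-1.3,0,0,0,255],
])

```text
time: 13.0
ee_pos: [0.5383, 0.1095, 0.0676]
ee_rot: [2.982, 0.988, -0.002]
ft_force: [-2.6, -2.3, 6.1]
grip_width: 0.0105
finger_force: 69.7
```

```bash
python3 st.py; python3 w.py w9 pointer marker nut_grip catch_tip
```

```text
time 13.0
joint_positions [ 0.122  0.38   1.917 -0.001  0.845  1.053]
ee_pos [0.538 0.109 0.068]
ee_rot [ 2.982  0.988 -0.002]
ft_force [-2.634 -2.295  6.13 ]
ft_torque [-0.399  0.515 -0.33 ]
grip_width 0.01054519937209176
13.0 [0.5383 0.1095 0.0676] [ 2.9821  0.9875 -0.0018] 0.01054519937209176
[[ 0.597  -0.7599 -0.2571  0.6047]
 [-0.8022 -0.5656 -0.191   0.1596]
 [-0.0003  0.3203 -0.9473  0.2112]
 [ 0.      0.      0.      1.    ]]
pointer 0.73 (np.int64(341), np.int64(209)) atz [0.5758 0.0935 0.023 ] depth [0.5725 0.0859 0.0014]
marker 0.82 (np.int64(350), np.int64(184)) atz [0.5882 0.0916 0.    ] depth [0.5891 0.0952 0.0111]
nut_grip 0.75 (np.int64(278), np.int64(288)) atz [0.5392 0.1111 0.077 ] depth [0.5481 0.1177 0.0952]
```

step_arm([
  [0,0,-0.13,0,0,0,255],
  [0,0,-0.26,0,0,0,255],
  [0,0,-0.39,0,0,0,255],
  [0,0,-0.52,0,0,0,255],
  [0,0,-0.65,0,0,0,255],
  [0,0,-0.78,0,0,0,255],
  [0,0,-0.91,0,0,0,255],
  [0,0,-1.04,0,0,0,255],
  [0,0,-1.17,0,0,0,255],
  [0,0,-1.3,0,0,0,255],
  [0,0,-1.43,0,0,0,255],
  [0,0,-1.55,0,0,0,255],
  [0,0,-1.6,0,0,0,255],
  [0,0,-1.6,0,0,0,255],
])

```text
time: 14.65
ee_pos: [0.5383, 0.1096, 0.0676]
ee_rot: [2.787, -1.448, -0.001]
ft_force: [-2.8, -1.2, 5.9]
grip_width: 0.0105
finger_force: 69.6
```

```bash
python3 st.py; python3 w.py w10 pointer marker nut_grip catch_tip lever_hinge lever_end
```

```text
time 14.65
joint_positions [ 0.122  0.38   1.917 -0.001  0.845  2.651]
ee_pos [0.538 0.11  0.068]
ee_rot [ 2.787 -1.448 -0.001]
ft_force [-2.79  -1.165  5.897]
ft_torque [-0.232  0.569  0.074]
grip_width 0.01053628137454364
14.65 [0.5383 0.1096 0.0676] [ 2.7869 -1.4481 -0.0009] 0.01053628137454364
[[-0.8184 -0.5443 -0.1843  0.586 ]
 [-0.5746  0.7756  0.2613  0.0432]
 [ 0.0007  0.3198 -0.9475  0.2113]
 [ 0.      0.      0.      1.    ]]
pointer 0.9 (np.int64(240), np.int64(185)) atz [0.5761 0.0949 0.023 ] depth [0.575  0.1007 0.0017]
marker 0.87 (np.int64(226), np.int64(161)) atz [0.5899 0.0936 0.    ] depth [0.5895 0.0889 0.0198]
marker 0.63 (np.int64(151), np.int64(395)) atz [0.5391 0.2848 0.    ] depth [0.5672 0.1398 0.1268]
nut_grip 0.7 (np.int64(278), np.int64(293)) atz [0.5378 0.1123 0.077 ] depth [0.5443 0.1029 0.0953]
lever_hinge 0.58 (np.int64(154), np.int64(394)) atz [0.5537 0.2054 0.068 ] depth [0.5668 0.1397 0.1261]
```

View pics/w10.png

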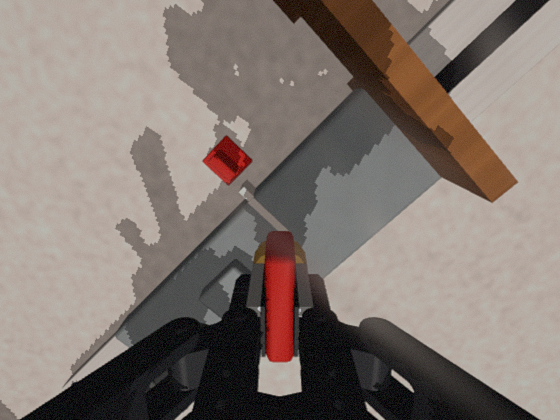

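step_arm([
  [0,0,0,0,0,0,180],
  [0,0,0,0,0,0,180],
  [0,0,0,0,0,0,180],
  [0,0,0,0,0,30,180],
  [0,0,0,0,0,70,180],
  [0,0,0.14,0,0,110,180],
  [0,0,0.28,0,0,150,180],
  [0,0,0.42,0,0,180,180],
  [0,0,0.56,0,0,180,180],
  [0,0,0.7,0,0,180,180],
  [0,0,0.84,0,10,180,180],
  [0,0,0.98,5,20,180,255],
  [0,0,1.12,5,30,180,255],
  [0,0,1.26,5,40,180,255],
  [0,0,1.4,5,50,180,255],
  [0,0,1.54,5,50,180,255],
  [0,0,1.68,5,50,180,255],
  [0,0,1.82,5,50,180,255],
  [0,0,1.96,5,50,180,255],
], grip_force=30)

```text
time: 16.9
ee_pos: [0.5438, 0.1599, 0.247]
ee_rot: [-2.752, -1.515, -0.0]
ft_force: [-1.0, -0.2, -0.2]
grip_width: 0.0003
finger_force: 0.0
```

step_arm([
  [0,0,0.14,0,0,0,255],
  [0,0,0.28,0,0,0,255],
  [0,0,0.4,0,0,0,255],
  [0,0,0.4,0,0,0,255],
  [0,0,0.4,0,0,0,255],
])

```text
time: 17.4
ee_pos: [0.5437, 0.1598, 0.2471]
ee_rot: [-2.405, -2.021, -0.0]
ft_force: [0.1, -1.0, 0.3]
grip_width: -0.0001
finger_force: 0.0
```

```bash
python3 w.py w11 catch_tip lever_hinge lever_end; python3 seg.py w12.png
```

```text
17.4 [0.5437 0.1598 0.2471] [-2.4054 -2.0208 -0.0001] -5.3580590117735736e-05
[[ 0.985  -0.1636 -0.0549  0.5581]
 [-0.1726 -0.9334 -0.3146  0.2417]
 [ 0.0002  0.3193 -0.9476  0.3908]
 [ 0.      0.      0.      1.    ]]
catch_tip 0.84 (np.int64(313), np.int64(116)) atz [0.5854 0.2185 0.068 ] depth [0.5827 0.2208 0.1   ]
lever_hinge 0.65 (np.int64(283), np.int64(137)) atz [0.5556 0.2044 0.068 ] depth [0.5557 0.2064 0.0857]
lever_end 0.74 (np.int64(316), np.int64(152)) atz [0.584  0.1844 0.06  ] depth [0.5763 0.2014 0.1581]
wing top z 0.09619010419145924 n 453 centre [0.54   0.1103] rect (538.8653564453125, 110.87397766113281) (10.98801326751709, 47.98767852783203) 35.33364486694336 dir deg 124.11587840013675 sd [ 3.0931 13.4421]
yellow n 339 x [0.5016 0.5209 0.5366] y [0.3129 0.3199] z [0.0763 0.0846 0.1012]
[0.501  0.3191 0.0741] [0.532  0.3199 0.0958] [0.5218 0.3187 0.0847] [0.5081 0.3177 0.0815] [0.5401 0.3183 0.0971] [0.529  0.3173 0.092 ] [0.5167 0.3161 0.0818] [0.5037 0.3151 0.0791] [0.5312 0.316  0.0972] [0.5202 0.3144 0.082 ] [0.5072 0.3136 0.0817] [0.5305 0.3143 0.0954] [0.5358 0.3131 0.1013] 
lever red n 213 x [0.5269 0.529  0.5374] y [0.2848 0.3032] z [0.1412 0.1496 0.1552]
```

View pics/w12.png

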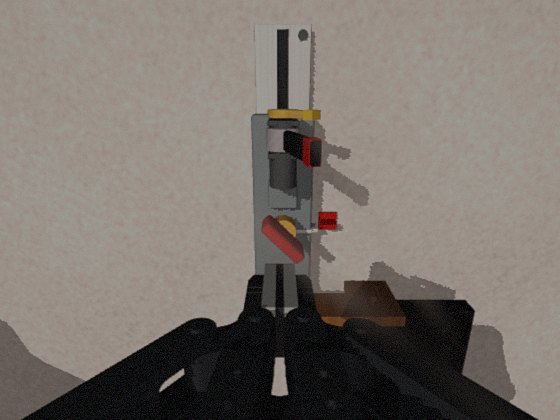

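step_arm([
  [0,0,0,-20,30,0,255],
  [0,0,0,-31,49,0,255],
  [0,0,0,-31,49,-45,255],
  [0,0,0,-31,49,-90,255],
  [0,0,0,-31,49,-104,255],
  [0,0,0,-18,47,-103,255],
  [0,0,0,-4,44.6,-102,255],
  [0,0,0,9.6,42.2,-102,255],
  [0,0,0,17,41,-103,255],
  [0,0,0,24.5,39.7,-105.6,255],
  [0,0,0,31.5,38.5,-109,255],
  [0,0,0,38.3,37.3,-112,255],
  [0,0,0,44.5,36.2,-117,255],
  [0,0,0,50.6,35.2,-122,255],
  [0,0,0,50.6,35.2,-122,255],
])

```text
time: 19.15
ee_pos: [0.5943, 0.1946, 0.124]
ee_rot: [-2.403, -2.023, 0.002]
ft_force: [0.1, -0.5, -0.0]
grip_width: 0.0004
finger_force: 0.0
```

```bash
python3 st.py; python3 seg.py w13.png
```

```text
time 19.15
joint_positions [ 0.247  0.425  1.709 -0.     1.009  0.418]
ee_pos [0.594 0.195 0.124]
ee_rot [-2.403 -2.023  0.002]
ft_force [ 0.105 -0.503 -0.018]
ft_torque [-0.013  0.033  0.053]
grip_width 0.00043951144993146905Traceback (most recent call last):
  File "seg.py", line 17, in <module>
    p=P[w];zt=np.percentile(p[:,2],95);t=p[p[:,2]>zt-.004]
              ~~~~~~~~~~~~~^^^^^^^^^^^
    return _quantile_unchecked(
        a, q, axis, out, overwrite_input, method, keepdims, weights)
    return _ureduce(a,
                    func=_quantile_ureduce_func,
    ...<5 lines>...
                    overwrite_input=overwrite_input,
                    method=method)
    r = func(a, **kwargs)
    result = _quantile(arr,
                       quantiles=q,
    ...<2 lines>...
                       out=out,
                       weights=wgt)
    slices_having_nans = np.isnan(arr[-1, ...])
                                  ~~~^^^^^^^^^
IndexError: index -1 is out of bounds for axis 0 with size 0
```

View pics/w13.png

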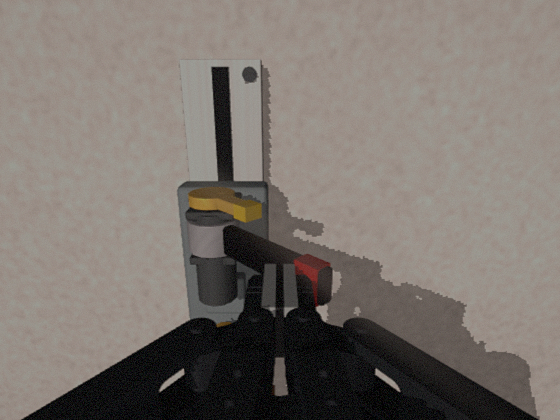

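step_arm([
  [0,0,0,5,-0.8,-5.5,255],
  [0,0,0,10,-1.7,-11.5,255],
  [0,0,0,14,-2.4,-18,255],
  [0,0,0,18,-3,-25,255],
  [0,0,0,20.5,-3.5,-32,255],
  [0,0,0,22.5,-3.8,-40,255],
  [0,0,0,23.5,-4,-47,255],
  [0,0,0,24.5,-4.1,-52,255],
  [0,0,0,24.5,-4.1,-52,255],
])

```text
time: 20.1
ee_pos: [0.6202, 0.1907, 0.0747]
ee_rot: [2.401, 2.023, 0.003]
ft_force: [-0.3, -1.1, 5.4]
grip_width: -0.0003
finger_force: 2.9
```

```bash
python3 st.py; sed -i 's/^    p=P\[w\].*/    if not w.any(): w[200:202,200:202]=True\n&/' seg.py; python3 seg.py w14.png
```

```text
time 20.1
joint_positions [ 0.232  0.527  1.672 -0.001  0.94   0.403]
ee_pos [0.62  0.191 0.075]
ee_rot [2.401 2.023 0.003]
ft_force [-0.348 -1.092  5.372]
ft_torque [-0.165  0.086  0.004]
grip_width -0.0003172233605161332
wing top z 0.01630977233816978 n 4 centre [0.5764 0.2199] rect (576.4078369140625, 219.9051971435547) (1.289402961730957, 0.3851988911628723) 15.097707748413086 dir deg -171.07337726267738 sd [0.189  0.5636]
yellow n 1103 x [0.5041 0.5268 0.5509] y [0.313  0.3202] z [0.0743 0.0772 0.0835]
[0.526  0.3199 0.0746] [0.5473 0.3199 0.0762] [0.5424 0.3186 0.0763] [0.5327 0.3173 0.0755] [0.5477 0.3174 0.077 ] [0.519  0.3188 0.0824] [0.5336 0.3157 0.0763] [0.5452 0.3152 0.0764] [0.5079 0.3168 0.0821] [0.5138 0.3174 0.0845] [0.5455 0.3133 0.0764] [0.518  0.315  0.0821] [0.5118 0.3136 0.0832] 
lever red n 551 x [0.5864 0.5954 0.5993] y [0.2853 0.3036] z [0.0692 0.0767 0.0781]
```

step_arm([
  [0,0,0,0,0,-2,255],
  [0,0,0,0,0,-4,255],
  [0,0,0,0,0,-6,255],
  [0,0,0,0,0,-6,255],
])

```text
time: 20.55
ee_pos: [0.6205, 0.1908, 0.0696]
ee_rot: [2.401, 2.023, 0.004]
ft_force: [-0.1, -1.6, 8.7]
grip_width: 0.0002
finger_force: 4.0
```

```bash
python3 st.py; python3 seg.py w15.png
```

```text
time 20.55
joint_positions [ 0.232  0.534  1.674 -0.001  0.931  0.403]
ee_pos [0.621 0.191 0.07 ]
ee_rot [2.401 2.023 0.004]
ft_force [-0.107 -1.593  8.665]
ft_torque [-0.259  0.211 -0.018]
grip_width 0.00016265790313605975
wing top z 0.18346468972433203 n 1 centre [0.6342 0.2728] rect (634.2142333984375, 272.79046630859375) (0.0, 0.0) 0.0 dir deg nan sd [nan nan]
yellow n 1205 x [0.504  0.5287 0.5514] y [0.3128 0.3202] z [0.0723 0.0744 0.0833]
[0.519  0.3198 0.0701] [0.5442 0.3195 0.0733] [0.5373 0.3185 0.0742] [0.5475 0.3173 0.0736] [0.53   0.3159 0.0725] [0.5436 0.3161 0.0742] [0.5077 0.3188 0.0822] [0.5187 0.3178 0.081 ] [0.5427 0.3136 0.0728] [0.5091 0.317  0.0822] [0.5475 0.313  0.0747] [0.5185 0.3153 0.0825] [0.5156 0.3137 0.0831] 
lever red n 504 x [0.5866 0.596  0.5997] y [0.2855 0.3038] z [0.0629 0.0705 0.0719]seg.py:20: RuntimeWarning: Degrees of freedom <= 0 for slice
  c=t[:,:2].mean(0);ww,V=np.linalg.eigh(np.cov((t[:,:2]-c).T));a=V[:,1]
  c *= np.true_divide(1, fact)
  c *= np.true_divide(1, fact)
```

step_arm([
  [0,0,0,0,0,-2,255],
  [0,0,0,0,0,-4,255],
  [0,0,0,0,0,-4,255],
])

```text
time: 20.9
ee_pos: [0.6206, 0.1909, 0.0669]
ee_rot: [2.401, 2.023, 0.004]
ft_force: [-4.0, -2.4, 14.0]
grip_width: -0.0
finger_force: 6.8
```

step_arm([
  [0,0,0,0,0,-2,255],
  [0,0,0,0,0,-4,255],
  [0,0,0,0,0,-4,255],
])

```text
time: 21.2
ee_pos: [0.6208, 0.1913, 0.0646]
ee_rot: [2.401, 2.023, 0.004]
ft_force: [-7.3, -2.0, 21.3]
grip_width: 0.0001
finger_force: 10.2
```

```bash
python3 st.py; python3 seg.py w16.png 2>/dev/null
```

```text
time 21.2
joint_positions [ 0.232  0.541  1.674 -0.     0.923  0.403]
ee_pos [0.621 0.191 0.065]
ee_rot [2.401 2.023 0.004]
ft_force [-7.252 -1.961 21.342]
ft_torque [-0.267  1.222 -0.003]
grip_width 8.613051549900037e-05
wing top z 0.013505828282699616 n 4 centre [0.5794 0.2227] rect (579.40625, 222.461669921875) (1.0173776149749756, 0.7677622437477112) 62.14972686767578 dir deg -146.95304383031498 sd [0.3281 0.5129]
yellow n 1306 x [0.5041 0.5317 0.5515] y [0.3133 0.3205] z [0.0704 0.0725 0.0834]
[0.5428 0.3207 0.0711] [0.5283 0.32   0.0725] [0.538  0.3185 0.0712] [0.5518 0.3178 0.072 ] [0.5016 0.3186 0.0765] [0.5409 0.3158 0.0717] [0.5459 0.3152 0.0714] [0.5148 0.3194 0.0824] [0.5329 0.3145 0.0728] [0.5505 0.3131 0.0709] [0.5158 0.3169 0.0819] [0.5202 0.3154 0.0815] [0.5117 0.3142 0.0836] 
lever red n 406 x [0.5866 0.5961 0.5997] y [0.2856 0.3041] z [0.0575 0.0646 0.0663]
```

step_arm([
  [0,0,0,0,0,-3,255],
  [0,0,0,0,0,-5,255],
  [0,0,0,0,0,-5,255],
])

```text
time: 21.55
ee_pos: [0.6206, 0.1915, 0.06]
ee_rot: [2.402, 2.023, 0.004]
ft_force: [-7.9, -1.5, 22.8]
grip_width: -0.0002
finger_force: 10.8
```

step_arm([
  [0,0,0,0,0,15,255],
  [0,0,0,-10,0,60,255],
  [0,0,0,-20,0,110,255],
  [0,0,0,-40,-10,150,255],
  [0,0,0,-60,-20,180,255],
  [0,0,0,-60,-20,180,255],
  [0,0,0,-60,-20,180,255],
])

```text
time: 22.25
ee_pos: [0.5592, 0.1709, 0.2352]
ee_rot: [2.402, 2.023, 0.004]
ft_force: [0.5, 0.9, -0.3]
grip_width: -0.0001
finger_force: 0.0
```

```bash
python3 seg.py w17.png 2>/dev/null; python3 - <<'E'
from seg import *
im,d,P,L=cloud('w18.png')
ye=(im[...,0]>120)&(im[...,1]>90)&(im[...,2]<60)&(d>0)&(abs(L[...,1]-.3165)<.006)&(L[...,0]>.530)&(L[...,0]<.551)
l=L[ye];print('catch slope',np.polyfit(l[:,0],l[:,2],1),len(l))
k=(im.max(-1)<60)&(d>0)&(abs(L[...,1]-.294)<.006)&(L[...,0]>.535)&(L[...,0]<.585)&(L[...,2]>.045)
l=L[k];p=np.polyfit(l[:,0],l[:,2],1);print('lever slope',p,len(l),'lean',np.pi/2-np.arctan(p[0]))
for q,z in [('pointer',.023),('marker',0)]:
    for c in optics.landmark_of('wrist',q)[:1]:
        p=atz('wrist',c['centre'],z);print(q,c['score'],p,p@yh)
E
```

```text
wing top z 0.09460240026691275 n 343 centre [0.5305 0.1174] rect (532.5856323242188, 114.64946746826172) (10.996064186096191, 35.22361373901367) 54.501834869384766 dir deg 151.1750109337769 sd [2.9134 8.9464]
yellow n 411 x [0.5009 0.5285 0.5502] y [0.3133 0.3201] z [0.0671 0.0704 0.0821]
[0.5416 0.3202 0.0687] [0.546  0.3194 0.0689] [0.5294 0.3187 0.0703] [0.5099 0.3189 0.0816] [0.547  0.3176 0.0678] [0.5329 0.317  0.0699] [0.5132 0.3172 0.0806] [0.5486 0.316  0.0694] [0.5338 0.3153 0.0699] [0.5131 0.3156 0.081 ] [0.5496 0.3142 0.0688] [0.5347 0.3134 0.0685] [0.5173 0.3139 0.0804] 
lever red n 312 x [0.5849 0.5918 0.5985] y [0.2851 0.3032] z [0.0581 0.0603 0.0623]
catch slope [-0.1147  0.1315] 189
lever slope [-0.1449  0.1465] 689 lean 1.7146985928546807
pointer 0.88 [0.5772 0.0951 0.023 ] 0.19060900886172918
marker 0.78 [0.5876 0.092  0.    ] 0.18924815930807298
```

step_arm([
  [0,0,0.14,-10,-30,0,190],
  [0,0,0.28,-20,-60,0,190],
  [0,0,0.42,-20,-60,-10,190],
  [0,0,0.56,-20,-60,-20,190],
  [0,0,0.7,-20,-60,-30,190],
  [0,0,0.84,-20,-60,-30,150],
  [0,0,0.98,-20,-60,-30,150],
  [0,0,1.12,-20,-60,-30,150],
  [0,0,1.12,-20,-60,-30,150],
  [0,0,1.12,-20,-60,-30,150],
])

```text
time: 23.45
ee_pos: [0.5385, 0.1109, 0.203]
ee_rot: [-0.965, -2.988, 0.001]
ft_force: [-0.4, -0.2, -0.2]
grip_width: 0.0351
finger_force: 0.0
```

```bash
python3 st.py; python3 - <<'E'
from seg import *
im,d,P,L=cloud('w19.png')
r,g,b=[im[...,k] for k in range(3)]
red=((r>80)&(r>2.2*g)&(r>2.2*b)&(d>0)&(L[...,1]>.15)&(L[...,1]<.25)&(L[...,2]>.085)&(L[...,2]<.11)).astype(np.uint8)
n,lab,st,_=cv2.connectedComponentsWithStats(red);k=1+st[1:,4].argmax();m=lab==k
t=P[m][:,:2]*1000
rc,sz,an=cv2.minAreaRect(t.astype(np.float32));c=t.mean(0);ww,V=np.linalg.eigh(np.cov((t-c).T));a=V[:,1]
print(len(t),rc,sz,an,c,'dir',np.rad2deg(np.arctan2(a[1],a[0])))
k=(im.max(-1)<60)&(d>0)&(abs(L[...,1]-.294)<.006)&(L[...,0]>.535)&(L[...,0]<.585)&(L[...,2]>.045)&(L[...,2]<.1)
l=L[k]
if len(l)>20: p=np.polyfit(l[:,0],l[:,2],1);print('lever slope',p,len(l),'lean',np.pi/2-np.arctan(p[0]))
for q,z in [('pointer',.023),('marker',0)]:
    for c in optics.landmark_of('wrist',q)[:1]:
        p=atz('wrist',c['centre'],z);print(q,c['score'],p,p@yh)
E
```

```text
time 23.45
joint_positions [ 0.124  0.195  1.836  0.     1.112 -0.822]
ee_pos [0.538 0.111 0.203]
ee_rot [-0.965 -2.988  0.001]
ft_force [-0.361 -0.188 -0.233]
ft_torque [ 0.001 -0.014 -0.034]
grip_width 0.03505584367589229
857 (538.3900756835938, 111.57560729980469) (11.22234058380127, 48.15641403198242) 55.50733947753906 [536.3783 113.0996] dir 145.43638486122506
lever slope [-0.1457  0.1485] 745 lean 1.715450514203203
pointer 0.76 [0.5779 0.095  0.023 ] 0.19064722295729272
marker 0.54 [0.5902 0.0894 0.    ] 0.1871794267044751
```

step_arm([
  [0,0,0.02,0,0,-40,150],
  [0,0,0.02,0,0,-80,150],
  [0,0,0.02,0,0,-110,150],
  [0,0,0.02,0,0,-128,150],
  [0,0,0.02,0,0,-135,150],
  [0,0,0.02,0,0,-135,150],
  [0,0,0.02,0,0,-135,255],
  [0,0,0.02,0,0,-135,255],
  [0,0,0.02,0,0,-135,255],
  [0,0,-0.08,0,0,-135,255],
  [0,0,-0.18,0,0,-135,255],
  [0,0,-0.28,0,0,-135,255],
  [0,0,-0.38,0,0,-135,255],
  [0,0,-0.48,0,0,-135,255],
  [0,0,-0.48,0,0,-135,255],
], grip_force=70)

```text
time: 25.1
ee_pos: [0.5392, 0.1105, 0.0709]
ee_rot: [1.644, 2.675, -0.0]
ft_force: [-3.5, -2.1, 5.5]
grip_width: 0.0105
finger_force: 70.1
```

step_arm([
  [0,0,0,0,0,0,190],
  [0,0,0,0,0,0,170],
  [0,0,0,0,0,0,170],
  [0,0,0,0,0,35,170],
  [0,0,0,0,0,80,170],
  [0,0,0.14,0,0,125,170],
  [0,0,0.28,0,0,145,170],
  [0,0,0.42,0,0,145,170],
  [0,0,0.48,0,0,145,170],
  [0,0,0.48,0,0,145,170],
])

```text
time: 26.1
ee_pos: [0.539, 0.1109, 0.2146]
ee_rot: [0.961, 2.99, 0.001]
ft_force: [-0.5, 0.6, -0.4]
grip_width: 0.0283
finger_force: 0.0
```

```bash
python3 st.py; python3 - <<'E'
from seg import *
im,d,P,L=cloud('w20.png')
k=(im.max(-1)<60)&(d>0)&(abs(L[...,1]-.294)<.006)&(L[...,0]>.535)&(L[...,0]<.585)&(L[...,2]>.045)&(L[...,2]<.1)
l=L[k]
p=np.polyfit(l[:,0],l[:,2],1);print('lever slope',p,len(l),'lean',np.pi/2-np.arctan(p[0]))
ye=(im[...,0]>110)&(im[...,1]>80)&(im[...,2]<60)&(d>0)&(abs(L[...,1]-.3165)<.006)&(L[...,0]>.530)&(L[...,0]<.551)
l=L[ye]
if len(l)>9: p=np.polyfit(l[:,0],l[:,2],1);print('catch slope',p,len(l),'lean',np.pi/2-np.arctan(p[0]))
for cam in ['wrist','scene','top']:
  if cam!='wrist': optics.read_camera(cam)
  for q,z in [('pointer',.023),('marker',0)]:
    for c in optics.landmark_of(cam,q)[:1]:
        p=atz(cam,c['centre'],z);print(cam,q,c['score'],p,p@yh)
E
```

```text
time 26.1
joint_positions [ 0.124  0.182  1.827  0.     1.132 -0.825]
ee_pos [0.539 0.111 0.215]
ee_rot [0.961 2.99  0.001]
ft_force [-0.525  0.602 -0.406]
ft_torque [ 0.001  0.013 -0.043]
grip_width 0.02829137112742125
lever slope [-0.0197  0.083 ] 775 lean 1.5905433665579662
catch slope [-0.0246  0.0872] 92 lean 1.5953741554032628
wrist pointer 0.92 [0.5748 0.0979 0.023 ] 0.19299925665395387
wrist marker 0.68 [0.5922 0.0908 0.    ] 0.18883199105687698
scene pointer 0.72 [0.5713 0.0874 0.023 ] 0.1820040235897652
scene marker 0.61 [0.5883 0.0946 0.    ] 0.19200535352538944
top pointer 0.74 [0.5714 0.0914 0.023 ] 0.18598175375816683
```

```bash
python3 - <<'E'
from seg import *
for t in range(2):
    im,d,P,L=cloud('w2%d.png'%(t+1))
    mn=im.min(-1);r,g,b=[im[...,k] for k in range(3)]
    box=(L[...,1]>.165)&(L[...,1]<.2)&(d>0)
    w=box&(mn>95)&(L[...,0]>.52)&(L[...,0]<.5525)&(L[...,2]>.030)&(L[...,2]<.06)
    l=L[w];
    if len(l): print('white',len(l),np.percentile(l,[5,50,95],axis=0))
    m=(r>60)&(r>2.2*g)&(r>2.2*b)&(L[...,1]>.16)&(L[...,1]<.22)&(d>0)&(L[...,2]<.035)&(L[...,0]>.55)
    l=L[m];print('marker all',len(l),np.percentile(l,[2,50,98],axis=0))
    l=l[l[:,2]>.02];print('marker top',len(l),np.percentile(l,[2,50,98],axis=0))
E
```

```text
white 193 [[0.5213 0.1656 0.033 ]
 [0.5319 0.1722 0.0353]
 [0.5496 0.1985 0.0368]]
marker all 305 [[0.5568 0.1806 0.0038]
 [0.5647 0.1931 0.0061]
 [0.5764 0.2007 0.0263]]
marker top 81 [[0.5592 0.1876 0.021 ]
 [0.5653 0.1906 0.0251]
 [0.5732 0.1933 0.0266]]
white 197 [[0.521  0.1656 0.0331]
 [0.5316 0.1723 0.0353]
 [0.5494 0.1985 0.0368]]
marker all 305 [[0.5568 0.1807 0.004 ]
 [0.5645 0.1932 0.006 ]
 [0.5763 0.2006 0.0262]]
marker top 83 [[0.5591 0.1876 0.0212]
 [0.5654 0.1906 0.0253]
 [0.5726 0.1933 0.0269]]
```

```bash
python3 - <<'E'
from seg import *
im,d,P,L=cloud('w23.png')
mn=im.min(-1)
for xa,xb in [(.528,.536),(.536,.545),(.545,.555)]:
    print(xa)
    for y in np.arange(.176,.206,.0015):
        k=(L[...,1]>=y)&(L[...,1]<y+.0015)&(L[...,0]>xa)&(L[...,0]<xb)&(d>0)
        if k.any(): print('%.4f'%(y+.00075),k.sum(),int(np.median(mn[k])),'%.3f'%np.median(L[k][:,2]),end=' | ')
    print()
E
```

```text
0.528
0.1767 1 49 0.034 | 0.1842 5 75 0.094 | 0.1857 4 55 0.094 | 0.1872 7 57 0.094 | 0.1888 2 68 0.094 | 0.1903 2 68 0.094 | 0.1993 1 95 0.036 | 0.2008 1 94 0.036 | 0.2023 2 104 0.036 | 0.2038 2 104 0.035 | 0.2053 3 100 0.036 | 
0.536
0.1872 1 81 0.034 | 0.1888 3 101 0.035 | 0.1903 7 151 0.036 | 0.1918 9 157 0.037 | 0.1933 10 122 0.035 | 0.1948 9 99 0.035 | 0.1963 11 104 0.035 | 0.1978 12 104 0.035 | 0.1993 12 104 0.035 | 0.2008 11 103 0.035 | 0.2023 13 104 0.035 | 0.2038 12 103 0.036 | 0.2053 13 102 0.035 | 
0.545
0.1872 1 87 0.032 | 0.1903 8 136 0.034 | 0.1918 9 156 0.033 | 0.1933 18 108 0.031 | 0.1993 1 81 0.033 |
```

```bash
python3 -c "
from station import arm
print(arm.hand_in())"
```

```text
the job is handed in; nothing more can be done
None
```

The job is handed in: my last measurements put the pointer about 1 mm from the red marker, the lever leaning about 1.59 rad (flat), and the robot touching nothing. I pressed the lever too hard at its end stop, which turned the nut back about 0.35 rad, so I re-tightened it about 0.5 rad with the clamp closed. I inferred that the catch was driven home from the angles and the rise in force, and I did not re-measure the tray, bowl and kettle at the end.

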